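# Unload the drilled shaft support from the drill vice

### The job

The shaft support block in the drill vice is finished. Wind the vice's handle back, anticlockwise as you face its bar end, for most of a turn until the jaw stands at least 3 mm clear of the block; only then lift the block out and stand it upright on its foot on the floor of the white tray, in the free room beside the two finished blocks without touching them. Set it down, do not drop it, leave the vice open, and do not shift the finished blocks, the tray or the things standing round about.

Things in the scene. Friction and masses are not known exactly. Their poses are not given: they have to be found in the camera images.
- drill_vice: Heavy grey machine vice fixed on the table, 230 x 166 x 60 mm. Origin on the table under the bed; +x from the handle end to the fixed jaw, +z up; turned up to 20 degrees either way. In its frame (mm): bed -85 <= x <= 115, |y| <= 55, 18 high; lugs 0 <= x <= 50 out to |y| = 81, 12 high; end bracket -84 <= x <= -62, |y| <= 30, 52 high, between handle and moving jaw.
- fixed_jaw (a point): Middle of the upper edge of the fixed jaw's face: (69.5, 0, 58) mm in the vice's frame, same axes. The jaws are 100 mm wide (y). The fixed jaw reaches from the face to x = 105 mm in the vice's frame, top at z = 58 mm; the moving jaw facing it is 39 mm thick (x), top at z = 60 mm. The rails the block stands on have their tops at z = 24 mm.
- handle_axis (a point): Fixed point on the screw's axis, middle of its tommy bar: (-103, 0, 38) mm in the vice's frame, same axes. The axis lies level along the vice's x. The bar crosses it at right angles: round, 8 mm thick, 56 mm long (28 mm each side). The screw's round head, radius 11 mm, reaches from 12 mm before to 18 mm behind this point. Closed fingers can push the bar's ends round from above.
- drill_vice_screw (a joint): Turn of screw and tommy bar, rad, no stops. At 0 and each half turn the bar lies level, along the vice's y. Growing = opening = anticlockwise seen from the handle end looking along the vice's +x: the left end (+y) goes down, the right end comes up and over to the left. Starts at -0.45 to 0.3. Stays where it is left; takes about 0.2 N m to turn.
- drill_vice_jaw (a joint): Position of the moving jaw along the vice's +x, m; the gap between the jaws is 0.0544 minus this. Smaller = more open. Driven by the screw alone, 5 mm a turn (jaw = 0.0308 - 0.000796 x screw); it cannot be slid by hand. Starts at about 0.0304, clamped on the 24 mm block, which stays in place when the jaw opens.
- block: Finished part clamped in the vice: plain aluminium shaft support block, about 0.2 kg. Origin: centre of its underside. Foot 24 (x) x 70 (y) x 12 (z) mm; centred on it a column 24 (x) x 38 (y) mm up to z = 60 mm, with a 25 mm bore along x at z = 35 mm. It stands on the rails against the fixed jaw, 24 mm thickness between the jaws, its y along the vice's y; its top 24 mm stick out above the jaws.
- tray: Open white tray 120 (x) x 170 (y) x 32 (z) mm, loose, 0.4 kg, walls and floor 3 mm thick (inside 114 x 164 mm). Origin: centre of its underside; its floor is at z = 3 mm. It lies with its long y axis roughly towards or away from the robot.
- block_1: First finished block in the tray, same shape, size and frame as block, standing upright with its y along the tray's x.
- block_2: Second finished block in the tray, same shape, about 43 mm from block_1 along the tray's +y. The pair stands anywhere along the tray: the larger free place is beyond block_1 or beyond block_2, at least 45 mm long (y) and 114 mm wide (x).
- oil_can: Bystander: yellow oil can, round body 79 mm across and 70 mm high with a thin upright spout, 161 mm tall in all, standing between vice and tray. Origin: underside.
- enamel_mug: Bystander: white enamel mug, 80 mm wide, 108 mm with its handle, 86 mm tall, standing near the robot between vice and tray. Origin: underside.
- swarf_brush: Bystander: flat wooden swarf brush, 206 x 36 x 12 mm, lying in front of the vice on the robot's left. Origin: underside, its length along its x.
Not all that is in view belongs to the job. What is shaped like the block_2 but purple is not meant.

How it is judged:
By the outcome, as a careful person would: the job done as asked, in the order asked, and still so for the second after the job is handed in, with the robot touching nothing.
It also fails if it takes over 61 s, if anything falls off the work surface, if the arm or the gripper's body presses on something with over 40 N, if the wrist force passes 120 N, or if a joint passes its speed limit or range.

### The arm

A 7-joint arm with a two-finger parallel gripper is mounted at the origin on a cart in front of the work surface, level with it; the furniture and walls round the work are solid. World frame = base frame: x ahead of the robot, y to its left, z up, the work surface at z = 0. Lengths are in m, angles in rad, forces in N, time in s.
With the tool pointing down it reaches from about 0.4 to 0.875 m from the base axis. Payload 6.5 kg.
Tool frame: the origin (TCP) lies on the centre line of the jaws, within the pads' length; the fingertips stand 19 mm ahead of it and the grasp point (between the pads) is the TCP; z points along the fingers, y is the line along which they close (so a half turn about z gives the same grasp; the last joint's range is limited). The gripper opens to 85 mm and grips with 20 to 120 N. Pads are 22 mm wide; open, the fingers measure 114 mm over their backs; the gripper's body (76 mm by 85 mm) begins 54 mm behind the grasp point. The pads swing forward as they close: fully open they stand 13 mm farther back than shut.
Start: joints at [1.262, 0.536, -0.004, 1.538, 0.003, 1.067, -0.071], TCP at [0.156, -0.631, 0.25] pointing down, gripper open.
Joint ranges: [-2.7, 2.7], [-0.37, 2.16], [-1.27, 1.26], [0.24, 2.4], [-1.31, 4.45], [0.19, 1.91], [-2.76, 2.76]. Speed limits (rad/s): [2.39, 2.39, 3.14, 3.14, 3.14, 3.14, 3.14].

### API

Orientations are given as a unit quaternion [w, x, y, z].
In Python, from bench import status, cams, r gives the robot as it stands. The module is installed in compiled form; this text tells all that it offers.
- The arm moves only by the tool servo_tool, never from a script. Its arguments are lists of equal length, an entry for each row: "slide": the shift along the tool's x, y, z in m, a list of three; "roll": the turn about the tool's z in degrees. A call has 1 to 20 rows; each row shifts and turns the commanded pose from where the row before left it, along the tool's axes as they then stand; what a row does not reach is not made up. A row lasts 1/12 s, in which the tool goes at most 41.7 mm and 7.16 degrees, less where a joint would pass 70% of its speed; a pose out of reach is approached as far as the arm can. A call is refused whole if a number of a shift passes 0.0417 or a number of a turn 7.16, either way. A call with a gripper value outside its range is refused whole. "gripper" is the opening, from -1 (shut) to 1 (fully open), set as the call begins (left out, the last holds). The fingers move at their own pace and stop on an object; "squeeze" is the grip in N (left out, the last holds). Time passes only in rows, so rows that do not move let the fingers close. It gives the time, the measured TCP pose, the force, the opening and the grip force at its end, in the units of the state.
- status.observe(): the state, without advancing time (a new reading comes with each control period).
- cams.capture(name): name is "scene" or "top"; returns a dict with "frame" (384x512x3 uint8, red, green, blue), "z_map" (384x512 float32, m along the optical axis (not along the pixel's ray), 0 where there is no reading), "fx", "fy", "cx", "cy" (pixels), "rvec" (rotation vector, rad) and "tvec" (3), from world to camera coordinates, as OpenCV has them. Camera axes: x right, y down, z forward; pixel columns grow to the right and rows downward; lengths in m; the calibration is good to about 2 mm. A picture is of the moment at which its call begins.
- r.hand_in(): hands the job in; it is judged then, once.
The state is a dict: "time_s": time; "joint_positions": joint angles; "dq": joint speeds; "joint_efforts": joint torques, N m; "eef_pos": TCP position; "tcp_rot": TCP orientation; "wrist_force": force on the tool from outside, world axes, zero at the start; "ft_torque": the same for the moment, N m; "width": finger opening in m; "grip_force": force on a finger pad.
Only numpy, scipy, OpenCV 4.12 (cv2) and the standard library are available. Lean on these libraries where they do the work, as an engineer would, in place of code of your own. Each camera call takes 0.05 s, during which the arm holds its last target. There are 200 camera calls.

## Working session

There is one attempt and no reset: what is moved stays moved. The work goes in short steps, Python scripts to look and compute and a tool call to move; the robot and the scene stay as the last step left them, time stands still between calls to the robot, and variables do not carry over. Pictures are saved under pics/ and viewed, at most 10 in all, crops included, and the job is handed in when it is done.

Besides the shell and the picture viewer there is one more tool, called after "Call:" as a command line: name --pt "numbers of a row" for each row, then --argument value for the rest. servo_tool: Moves the arm, as the interface text tells. Its arguments: {"type":"object","properties":{"slide":{"type":"array"},"roll":{"type":"array"},"gripper":{"type":"number"},"squeeze":{"type":"number"}},"required":["slide","roll"]}

```bash
mkdir -p pics
cat > h.py <<'E'
import numpy as np, cv2
from bench import status, cams, r
def cap(n):
    c=cams.capture(n); R=cv2.Rodrigues(np.array(c["rvec"],float))[0]; t=np.array(c["tvec"],float).ravel()
    c["R"]=R; c["t"]=t
    v,u=np.mgrid[0:384,0:512]; z=c["z_map"]
    P=np.stack([(u-c["cx"])/c["fx"]*z,(v-c["cy"])/c["fy"]*z,z],-1)
    c["W"]=(P-t)@R; c["W"][z==0]=np.nan
    return c
def proj(c,p):
    q=np.atleast_2d(p)@c["R"].T+c["t"]; return np.c_[q[:,0]/q[:,2]*c["fx"]+c["cx"],q[:,1]/q[:,2]*c["fy"]+c["cy"]]
def ray(c,uv,z):
    uv=np.atleast_2d(uv).astype(float); d=np.c_[(uv[:,0]-c["cx"])/c["fx"],(uv[:,1]-c["cy"])/c["fy"],np.ones(len(uv))]@c["R"]
    o=-c["R"].T@c["t"]; return o+d*((z-o[2])/d[:,2])[:,None]
E
python3 - <<'E'
from h import *
for n in("scene","top"):
    c=cap(n); np.savez(f"{n}0.npz",**c); cv2.imwrite(f"pics/{n}0.png",cv2.resize(c["frame"][:,:,::-1],(800,600)))
    print(n,c["fx"],-c["R"].T@c["t"],c["R"][2])
s=status.observe(); print(s)
E
```

```text
scene 368.6962120175957 [0.23378061 0.49162078 0.65050306] [ 0.35996149 -0.64340771 -0.67561397]
top 353.9987303554529 [ 0.48521812 -0.06627835  0.91396707] [ 0.06134831  0.02916703 -0.99769017]
{'time_s': 0.1, 'joint_positions': array([ 1.26182382,  0.53706292, -0.00446039,  1.53877925,  0.0026208 ,
        1.0673357 , -0.07121629]), 'dq': array([-1.99324624e-03, -2.20772788e-03, -3.14314030e-04, -3.83913203e-04,
        3.55811769e-05, -3.23191139e-04, -8.13295995e-04]), 'joint_efforts': array([ 2.39961140e-03, -5.84561026e+01,  1.05184782e+00, -2.59776843e+01,
        1.26074144e-02,  4.62865370e-03, -5.24826731e-06]), 'eef_pos': array([ 0.15611872, -0.63040455,  0.24951638]), 'tcp_rot': array([-7.73977231e-04,  9.92636323e-01,  1.21130122e-01, -1.56888738e-04]), 'wrist_force': array([-0.38622943,  0.62176755,  0.14003056]), 'ft_torque': array([ 0.05477135, -0.06350345,  0.0635838 ]), 'grip_force': 0.0, 'width': 0.08519317892089376}
```

View pics/scene0.png

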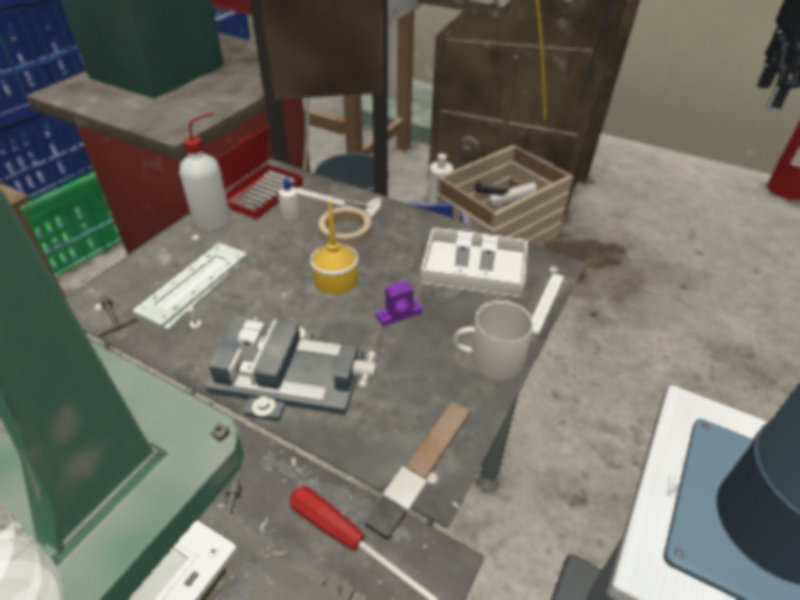

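View pics/top0.png

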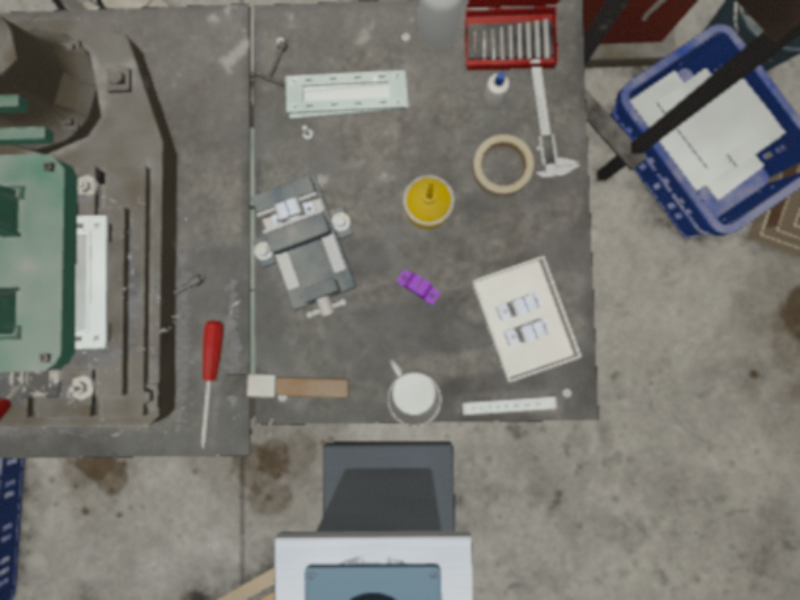

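The scene view shows the vice with the block between its jaws (250,330), its handle at (365,365), and the tray with two grey blocks at (475,260). In the top view the vice block is at (295,208), the handle at (325,305), and the tray blocks at (518,305) and (526,331). The purple decoy is at (418,287).

```bash
cat > m.py <<'E'
from h import *
import sys
def load(n): return dict(np.load(n))
def rect(c,lo,hi,box,mn=30):
    W=c["W"]; m=(W[...,2]>lo)&(W[...,2]<hi)&(W[...,0]>box[0])&(W[...,0]<box[1])&(W[...,1]>box[2])&(W[...,1]<box[3])
    n,l,st,_=cv2.connectedComponentsWithStats(m.astype(np.uint8))
    for i in range(1,n):
        if st[i,4]<mn: continue
        p=W[l==i]; (cx,cy),(w,h),a=cv2.minAreaRect((p[:,:2]*1000).astype(np.float32))
        yx,xx=np.nonzero(l==i)
        print(f"  n{len(p)} c({cx:.1f},{cy:.1f}) size({w:.1f},{h:.1f}) a{a:.1f} z{np.median(p[:,2])*1000:.1f} mean{np.round(p[:,:2].mean(0)*1000,1)} px({xx.mean():.0f},{yx.mean():.0f})")
if __name__=="__main__":
    for n in("top0","scene0"):
        c=load(n+".npz"); V=(.3,.75,-.05,.3); T=(.3,.75,-.45,-.15)
        for nm,lo,hi,b in(("blk",.075,.095,V),("jaw",.054,.066,V),("brk",.045,.0535,V),("hand",.03,.0445,V),("bed",.014,.021,V),("tblk",.055,.07,T),("foot",.011,.02,T),("rim",.025,.038,T),("purp",.05,.07,(.3,.75,-.2,0)),("floor",-.004,.008,T)):
            print(n,nm); rect(c,lo,hi,b)
E
python3 m.py
python3 - <<'E'
from m import *
c=load("top0.npz")
a=cv2.resize(c["frame"][100:215,150:250,::-1],(400,460),interpolation=2)
s=load("scene0.npz");b=cv2.resize(s["frame"][195:270,125:250,::-1],(767,460),interpolation=2)[:, 360:]
cv2.imwrite("pics/crop0.png",np.hstack([a,b])[:600,:800])
E
```

```text
top0 blk
  n172 c(671.1,116.0) size(25.7,38.7) a19.4 z83.7 mean[670.4 114.8] px(184,133)
top0 jaw
  n491 c(696.6,127.7) size(40.0,101.1) a16.6 z58.2 mean[698.4 127.5] px(181,124)
  n651 c(640.9,108.5) size(42.1,101.7) a19.8 z59.9 mean[639.9 106.5] px(190,147)
top0 brk
  n261 c(532.4,68.8) size(52.6,59.8) a19.9 z50.7 mean[538.7  70.1] px(206,189)
top0 hand
  n49 c(682.7,91.0) size(18.8,16.1) a21.7 z36.6 mean[683.5  91.8] px(197,132)
  n31 c(663.7,146.1) size(19.2,11.9) a29.3 z36.9 mean[664.  145.9] px(176,140)
  n49 c(623.0,100.9) size(5.0,99.8) a21.2 z38.0 mean[622.9  99. ] px(195,156)
  n38 c(525.8,44.5) size(10.3,25.6) a14.1 z40.0 mean[525.8  44.1] px(217,194)
top0 bed
  n981 c(631.2,83.3) size(216.7,113.0) a4.6 z18.2 mean[596.2  80. ] px(204,167)
  n32 c(603.5,158.9) size(35.1,15.1) a66.2 z16.3 mean[604.4 160.1] px(173,164)
  n32 c(412.8,254.6) size(9.7,34.0) a69.6 z18.1 mean[412.5 254.4] px(136,240)
top0 tblk
  n161 c(517.9,-244.8) size(24.2,39.9) a23.0 z62.8 mean[ 517.6 -243.9] px(336,194)
  n168 c(476.8,-255.8) size(24.6,39.3) a19.8 z62.8 mean[ 476.7 -255. ] px(341,211)
top0 fo
[... 3337 characters left out ...]
6.6 mean[677.4 -89.9] px(213,166)
  n159 c(551.4,-81.9) size(38.1,26.1) a57.2 z59.3 mean[549.9 -78.4] px(255,186)
  n214 c(384.9,-93.9) size(73.1,31.5) a14.3 z60.5 mean[ 385.9 -100.1] px(323,204)
  n267 c(384.8,-44.4) size(104.0,34.9) a15.2 z60.7 mean[379.1 -40.1] px(315,222)
scene0 floor
  n4178 c(539.6,-260.6) size(420.6,221.1) a0.0 z0.5 mean[ 535.7 -255.5] px(292,167)
  n56 c(738.1,-241.3) size(40.8,23.0) a89.4 z1.0 mean[ 740.7 -245.4] px(226,145)
  n318 c(558.0,-251.4) size(47.0,84.0) a18.3 z3.4 mean[ 558.2 -250.2] px(282,164)
  n132 c(503.2,-268.4) size(18.3,84.5) a19.4 z3.2 mean[ 503.3 -268.9] px(303,166)
  n354 c(446.4,-286.3) size(49.1,86.9) a16.7 z3.5 mean[ 446.7 -287.2] px(325,169)
```

View pics/crop0.png

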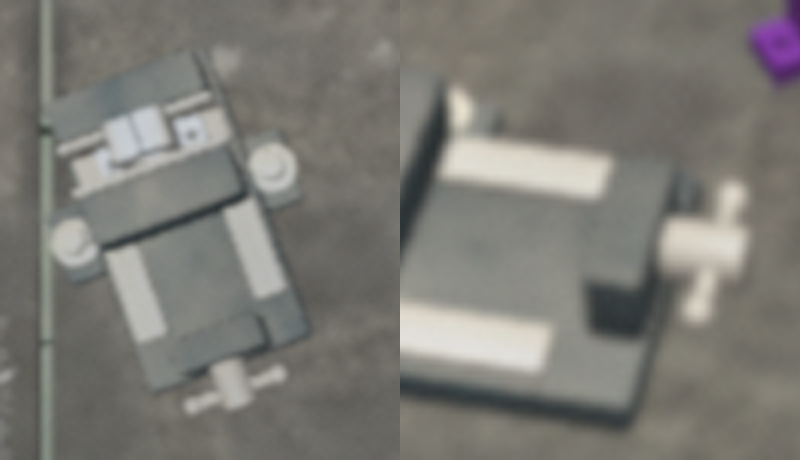

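```bash
cat > v.py <<'E'
from m import *
PSI=np.radians(19.6); O=np.array([.6163,.0972])
def vf(p,psi=PSI,o=O):
    d=p[...,:2]-o; return np.stack([d[...,0]*np.cos(psi)+d[...,1]*np.sin(psi),-d[...,0]*np.sin(psi)+d[...,1]*np.cos(psi),p[...,2]],-1)*1000
E
python3 - <<'E'
from v import *
np.set_printoptions(precision=1,suppress=True)
for n in("top0","scene0"):
    c=load(n+".npz"); V=vf(c["W"]); x,y,z=V[...,0],V[...,1],V[...,2]
    def st(nm,m):
        p=V[m]; r=cv2.minAreaRect(p[:,:2].astype(np.float32)); print(n,nm,len(p),"c",np.round(r[0],1),np.round(r[1],1),round(r[2],1),"pct x",np.percentile(p[:,0],[1,99]),"y",np.percentile(p[:,1],[1,99]))
    st("fixed",(x>70)&(x<120)&(abs(y)<70)&(z>55)&(z<61)); st("mov",(x>0)&(x<48)&(abs(y)<70)&(z>58)&(z<63))
    st("blk",(x>30)&(x<90)&(abs(y)<40)&(z>80)&(z<88)); st("brk",(x>-90)&(x<-50)&(abs(y)<50)&(z>50)&(z<55))
    m=(x<-91)&(x>-125)&(abs(y)<35)&(z>10); p=V[m]; p=p[np.argsort(p[:,1])]; print(p[::max(1,len(p)//28)])
E
```

```text
top0 fixed 450 c [87.5  1.5] [ 34.7 100.3] 0.2 pct x [ 70.4 104. ] y [-47.7  49.4]
top0 mov 495 c [26.2  1.8] [ 39.5 100.2] 0.1 pct x [ 7.7 45.2] y [-46.1  49.4]
top0 blk 154 c [57.9 -0.2] [38.5 25.3] 88.1 pct x [45.4 69.5] y [-19.   17.6]
top0 brk 177 c [-73.3   1.5] [57.9 21.8] 89.8 pct x [-84. -63.] y [-26.9  29.7]
[[-105.6  -31.9   37.1]
 [-107.3  -28.9   39.8]
 [-101.3  -26.4   43.9]
 [-107.8  -23.3   39.1]
 [-103.9  -19.7   41. ]
 [ -99.5  -15.6   38. ]
 [-103.4  -11.7   39.4]
 [ -92.1   -8.9   45.5]
 [ -99.6   -8.3   42.3]
 [-104.5   -7.    45.7]
 [-106.8   -6.    45. ]
 [-103.9   -4.9   48.1]
 [-100.6   -3.4   47.4]
 [ -97.7   -2.2   49.8]
 [-107.6   -0.9   48. ]
 [-114.7    0.5   38.7]
 [ -93.8    1.2   52.2]
 [-103.8    2.5   50.7]
 [ -92.7    3.9   49.5]
 [-102.7    5.    48.8]
 [ -91.8    6.3   48.6]
 [-109.5    7.8   47.3]
 [-106.5    9.    49.2]
 [-108.5   10.4   45.4]
 [-104.9   12.5   40.9]
 [-101.2   15.7   44.5]
 [-105.1   19.4   46.6]
 [-100.6   24.    41.8]
 [-102.3   26.8   44.1]
 [-103.9   29.5   46.8]
 [-103.    31.9   46.6]]
scene0 fixed 418 c [86.9  2.9] [33.
[... 360 characters left out ...]
.3]
 [-106.5  -18.9   38.9]
 [-101.1  -13.    41.1]
 [-100.8   -5.    47. ]
 [-105.7   -2.6   47.4]
 [-114.7   -0.8   38.3]
 [-113.     0.7   49.6]
 [ -93.6    1.6   49.7]
 [-113.5    3.2   46.1]
 [ -96.4    4.2   50.1]
 [-109.7    5.6   48. ]
 [ -94.8    6.8   49.4]
 [ -99.4    7.9   48.5]
 [-110.3    8.6   48.5]
 [-108.4    9.6   49.2]
 [ -95.5   10.1   46.9]
 [ -99.8   10.5   45.1]
 [-114.9   11.1   36. ]
 [-113.    12.1   40. ]
 [ -95.9   12.5   43.3]
 [-104.6   12.7   42.2]
 [ -96.    13.2   40.8]
 [-111.2   13.7   38.2]
 [-103.7   18.2   45.3]
 [-100.2   22.2   42.7]
 [-101.2   26.3   44.7]
 [-104.3   30.4   47.1]
 [-104.9   33.    47.2]
 [-105.    34.    41.8]
 [-105.1   35.    39.7]]
```

Bar measured nearly level (left end slightly up, screw about -0.12). The vice yaw is 19.6° and the handle is at about (0.519, 0.064). I'm closing the gripper and moving there.

Call:
servo_tool --gripper -1 --pt "0 0 0" --pt "0.015 -0.015 0" --pt "0.025 -0.0245 0" --pt "0.025 -0.0245 0" --pt "0.025 -0.0245 0" --pt "0.025 -0.0245 0" --pt "0.025 -0.0245 0" --pt "0.025 -0.0245 0" --pt "0.025 -0.0245 0" --pt "0.025 -0.0245 0" --pt "0.025 -0.0245 0" --pt "0.025 -0.0245 0" --pt "0.025 -0.0245 0" --pt "0.025 -0.0245 0" --pt "0.025 -0.0245 0" --pt "0.025 -0.0245 0" --pt "0.025 -0.0245 0" --pt "0.025 -0.0245 0" --pt "0.025 -0.0245 0" --pt "0.025 -0.0245 0" --roll '[-5.7, 0, 0, 0, 0, 0, 0, 0, 0, 0, 0, 0, 0, 0, 0, 0, 0, 0, 0, 0]'

```text
time_s: 1.77
eef_pos: [0.4414, -0.0437, 0.2502]
tcp_rot: [0.0, 0.985, 0.17, -0.0]
wrist_force: [1.0, -0.2, -0.1]
width: -0.0003
grip_force: 0.0
```

Call:
servo_tool --pt "0.022 -0.0206 0" --pt "0.022 -0.0206 0" --pt "0.022 -0.0206 0" --pt "0.022 -0.0206 0" --pt "0.021 -0.0206 0" --pt "0 0 0.035" --pt "0 0 0.035" --pt "0 0 0.035" --pt "0 0 0.035" --pt "0 0 0.02" --pt "0 0 0" --pt "0 0 0" --roll '[0, 0, 0, 0, 0, 0, 0, 0, 0, 0, 0, 0]'

```text
time_s: 2.77
eef_pos: [0.5085, 0.0883, 0.0897]
tcp_rot: [-0.0, 0.985, 0.17, -0.001]
wrist_force: [0.5, -0.6, 1.1]
width: 0.0001
grip_force: 0.0
```

```bash
cat > look.py <<'E'
from v import *
import sys
np.set_printoptions(precision=3,suppress=True)
s=status.observe(); print(s["time_s"],s["eef_pos"],"vice",vf(s["eef_pos"])-[0,1.8,0],s["wrist_force"])
O2=np.array([.6157,.0989])
for n in sys.argv[2:]:
    c=cap(n); V=vf(c["W"],o=O2); x,y,z=V[...,0],V[...,1],V[...,2]
    np.savez(f"{sys.argv[1]}{n}.npz",**c)
    for nm,m in(("movjaw",(x>0)&(x<48)&(abs(y)<50)&(z>58)&(z<63)),("fixed",(x>65)&(x<120)&(abs(y)<50)&(z>55)&(z<61)),("blk",(x>30)&(x<90)&(abs(y)<40)&(z>80)&(z<88))):
        p=V[m]
        if len(p)>20: print(n,nm,len(p),"x",np.percentile(p[:,0],[1,50,99]),"y",np.percentile(p[:,1],[1,99]))
    m=(x<-90)&(x>-116)&(abs(y)<45)&(z>10)&(z<110); p=V[m]
    for b in range(-36,40,6):
        q=p[(p[:,1]>=b)&(p[:,1]<b+6)]
        if len(q): print(b,len(q),"z",np.round(np.percentile(q[:,2],[0,50,100]),0),end=" |")
    print()
    if n=="scene": im=c["frame"][190:275,170:280]
    else: im=c["frame"][105:220,140:260]
    cv2.imwrite(f"pics/{sys.argv[1]}{n}.png",cv2.resize(im[:,:,::-1],None,fx=5,fy=5,interpolation=2))
E
python3 look.py a scene
```

```text
2.7667 [0.509 0.088 0.09 ] vice [-104.489   25.969   89.715] [ 0.529 -0.623  1.062]
scene movjaw 561 x [ 6.941 24.346 45.57 ] y [-46.627  49.053]
scene fixed 435 x [ 68.784  88.708 102.81 ] y [-47.424  49.023]
scene blk 158 x [44.73  56.096 69.23 ] y [-18.644  17.5  ]
-30 4 z [33. 39. 39.] |-6 9 z [29. 43. 49.] |0 5 z [44. 47. 50.] |6 33 z [32. 40. 48.] |12 5 z [39. 44. 46.] |18 10 z [40. 44. 46.] |24 8 z [44. 45. 48.] |30 44 z [ 38.  75. 105.] |36 41 z [78. 89. 98.] |
```

View pics/ascene.png

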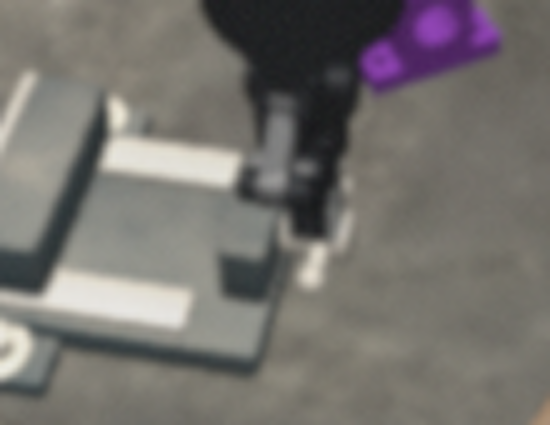

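The closed fingers are above the bar's left (near-camera) end at crop (315,240), clear of the bracket. Next I push that end down.

Call:
servo_tool --pt "0.001 0 0.008" --pt "0 0 0.008" --pt "0 0 0.004" --pt "0 0 0.004" --pt "0 0 0.004" --pt "0 0 0.004" --pt "0 0 0.004" --pt "0 0 0.004" --pt "0 0 0.004" --pt "0 0 0.004" --pt "0 0 0.004" --pt "0 0 0.004" --pt "0 0 0.004" --roll '[0, 0, 0, 0, 0, 0, 0, 0, 0, 0, 0, 0, 0]'

```text
time_s: 3.9
eef_pos: [0.512, 0.0908, 0.0316]
tcp_rot: [-0.001, 0.985, 0.171, 0.002]
wrist_force: [-1.2, 3.8, 12.2]
width: -0.0001
grip_force: 5.1
```

```bash
python3 look.py b scene top
```

```text
3.9 [0.512 0.091 0.032] vice [-100.428   27.199   31.571] [-1.203  3.834 12.171]
scene movjaw 549 x [ 6.317 23.205 45.279] y [-46.787  48.608]
scene fixed 424 x [ 68.952  88.25  103.103] y [-48.227  48.935]
scene blk 161 x [45.18  56.247 69.359] y [-19.025  17.06 ]
-6 7 z [34. 43. 50.] |0 3 z [46. 48. 49.] |6 9 z [32. 40. 47.] |12 2 z [40. 48. 55.] |18 1 z [60. 60. 60.] |24 8 z [19. 31. 41.] |30 25 z [15. 30. 83.] |36 44 z [20. 34. 93.] |
top movjaw 510 x [ 6.71  24.174 44.912] y [-48.362  47.511]
top fixed 451 x [ 69.252  87.489 103.517] y [-48.726  47.636]
top blk 161 x [45.198 57.329 70.105] y [-20.988  16.062]
-36 24 z [101. 104. 109.] |-30 27 z [103. 106. 109.] |-24 21 z [ 88. 101. 110.] |-18 15 z [ 81.  99. 102.] |-12 10 z [42. 82. 87.] |-6 9 z [37. 67. 78.] |0 3 z [64. 66. 74.] |6 2 z [40. 43. 45.] |
```

Call:
servo_tool --pt "-0.003 -0.012 -0.004" --pt "0 0 -0.025" --pt "0 0 -0.025" --pt "0 0 -0.02" --pt "0 0.02 0" --pt "0 0.03 0" --pt "0 0.03 0" --pt "0 0.002 0" --pt "0 0 0.015" --pt "0 0 0.017" --pt "0 0 0" --pt "0 0 0" --roll '[0, 0, 0, 0, 0, 0, 0, 0, 0, 0, 0, 0]'

```text
time_s: 5.0
eef_pos: [0.5298, 0.0222, 0.0718]
tcp_rot: [-0.0, 0.985, 0.171, -0.001]
wrist_force: [-0.6, 0.3, 0.4]
width: -0.0
grip_force: 0.0
```

```bash
python3 look.py c scene top
```

```text
5.0 [0.53  0.022 0.072] vice [-106.674  -43.445   71.828] [-0.579  0.266  0.369]
scene movjaw 558 x [ 6.895 24.3   45.341] y [-46.049  48.215]
scene fixed 435 x [ 69.137  88.324 103.033] y [-46.901  49.224]
scene blk 158 x [45.029 56.23  69.12 ] y [-18.162  17.108]
-36 21 z [ 54.  66. 105.] |-30 31 z [ 64.  75. 106.] |-24 1 z [67. 67. 67.] |-18 11 z [ 65.  67. 102.] |-12 27 z [ 47.  63. 103.] |-6 31 z [31. 49. 60.] |0 32 z [44. 49. 52.] |6 72 z [22. 43. 50.] |12 25 z [17. 24. 45.] |18 14 z [10. 17. 20.] |
top movjaw 449 x [ 8.113 26.52  44.832] y [-47.942  46.855]
top fixed 452 x [ 69.317  88.126 103.369] y [-48.775  47.442]
top blk 160 x [45.388 57.254 70.173] y [-21.298  15.571]
```

View pics/cscene.png

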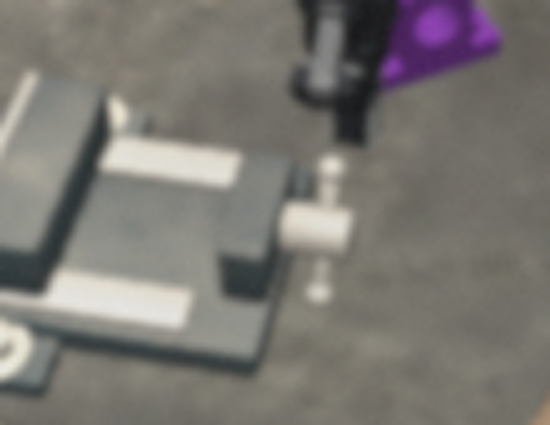

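The bar's right end is now up at crop (330,165) and the left end down at (318,290), about 60° turned. I'll sweep the raised end over to the left and then down.

Call:
servo_tool --pt "0.003 -0.005 0" --pt "0 -0.005 0" --pt "0 -0.005 0" --pt "0 -0.005 0" --pt "0 -0.005 0" --pt "0 -0.005 0" --pt "0 -0.005 0" --pt "0 -0.005 0" --pt "0 -0.005 0" --pt "0 -0.005 0" --pt "0 -0.005 0" --pt "0 -0.005 0" --pt "0 -0.005 0" --pt "0 -0.005 0" --pt "0 0 0" --roll '[0, 0, 0, 0, 0, 0, 0, 0, 0, 0, 0, 0, 0, 0, 0]'

```text
time_s: 6.35
eef_pos: [0.511, 0.0893, 0.0733]
tcp_rot: [0.0, 0.985, 0.17, 0.001]
wrist_force: [0.7, -2.1, 5.5]
width: 0.0
grip_force: 2.7
```

```bash
python3 look.py d scene
```

```text
6.35 [0.511 0.089 0.073] vice [-101.879   26.077   73.278] [ 0.742 -2.053  5.502]
scene movjaw 561 x [ 5.244 22.438 45.583] y [-45.885  48.585]
scene fixed 432 x [ 68.328  88.509 102.966] y [-47.712  49.174]
scene blk 159 x [44.851 56.45  69.501] y [-17.881  16.922]
-30 1 z [27. 27. 27.] |-24 4 z [30. 31. 33.] |-6 9 z [31. 46. 49.] |0 7 z [45. 49. 51.] |6 12 z [33. 41. 48.] |12 1 z [42. 42. 42.] |18 9 z [60. 73. 95.] |24 4 z [73. 80. 87.] |30 38 z [ 54.  71. 106.] |36 52 z [ 61.  75. 109.] |
```

Call:
servo_tool --pt "-0.002 0 0.004" --pt "0 0 0.004" --pt "0 0 0.004" --pt "0 0 0.004" --pt "0 0 0.004" --pt "0 0 0.004" --pt "0 0 0.004" --pt "0 0 0.004" --pt "0 0 0.004" --pt "0 0 0.005" --pt "0 0 0.003" --pt "-0.003 -0.012 -0.004" --pt "0 0 -0.025" --pt "0 0 -0.025" --pt "0 0 -0.02" --pt "0 0.02 0" --pt "0 0.03 0" --pt "0 0.03 0" --pt "0 0.002 0" --pt "0 0 0" --roll '[0, 0, 0, 0, 0, 0, 0, 0, 0, 0, 0, 0, 0, 0, 0, 0, 0, 0, 0, 0]'

```text
time_s: 8.07
eef_pos: [0.529, 0.0195, 0.1024]
tcp_rot: [0.0, 0.986, 0.169, -0.0]
wrist_force: [-0.4, 0.0, -1.0]
width: -0.0001
grip_force: 0.0
```

```bash
python3 look.py e scene top
```

```text
8.0667 [0.529 0.02  0.102] vice [-108.268  -45.723  102.424] [-0.36   0.014 -1.024]
scene movjaw 563 x [ 4.04  21.144 45.601] y [-46.789  48.655]
scene fixed 439 x [ 68.862  88.427 102.718] y [-47.234  49.181]
scene blk 160 x [45.03  56.797 69.786] y [-18.038  17.945]
-36 36 z [ 90. 102. 110.] |-18 7 z [64. 67. 70.] |-12 25 z [55. 63. 71.] |-6 32 z [31. 49. 59.] |0 36 z [31. 49. 51.] |6 74 z [20. 42. 51.] |12 24 z [16. 20. 44.] |18 11 z [12. 16. 22.] |
top movjaw 292 x [15.394 28.219 43.107] y [-48.129  47.437]
top fixed 459 x [ 69.472  87.927 103.428] y [-48.915  47.554]
top blk 161 x [45.567 57.423 69.989] y [-21.575  15.828]
```

About 3 mm so far. One more partial sweep gives a clear margin.

Call:
servo_tool --pt "0.004 0 0.015" --pt "0 0 0.015" --pt "0 -0.005 0" --pt "0 -0.005 0" --pt "0 -0.005 0" --pt "0 -0.005 0" --pt "0 -0.005 0" --pt "0 -0.005 0" --pt "0 -0.005 0" --pt "0 -0.005 0" --pt "0 -0.005 0" --pt "0 -0.005 0" --pt "0 -0.005 0" --pt "0 0 0" --pt "0 0.01 0" --pt "0 0 -0.03" --pt "0 0 -0.035" --pt "0 0 -0.03" --roll '[0, 0, 0, 0, 0, 0, 0, 0, 0, 0, 0, 0, 0, 0, 0, 0, 0, 0]'

```text
time_s: 9.67
eef_pos: [0.5174, 0.0656, 0.1693]
tcp_rot: [-0.0, 0.985, 0.171, 0.0]
wrist_force: [0.6, -0.1, 0.3]
width: -0.0002
grip_force: 0.0
```

```bash
python3 look.py f scene top
python3 - <<'E'
from v import *
# tray frame from top view + scene
for n in("ftop.npz","fscene.npz"):
    c=load(n); W=c["W"]
    m=(W[...,2]>.026)&(W[...,2]<.036)&(W[...,0]>.38)&(W[...,0]<.62)&(W[...,1]>-.36)&(W[...,1]<-.16)
    p=(W[m][:,:2]*1000).astype(np.float32); print(n,cv2.minAreaRect(p))
    (cx,cy),_,_=cv2.minAreaRect(p); a=np.radians(18.4)
    for box in ((.5,.535,-.27,-.215),(.46,.495,-.285,-.225)):
        q=W[(W[...,2]>.058)&(W[...,2]<.068)&(W[...,0]>box[0]-.02)&(W[...,0]<box[1]+.02)&(W[...,1]>box[2])&(W[...,1]<box[3])]*1000
        s=(q[:,0]-cx)*np.cos(a)+(q[:,1]-cy)*np.sin(a); t=-(q[:,0]-cx)*np.sin(a)+(q[:,1]-cy)*np.cos(a); print(np.percentile(s,[1,50,99]),np.percentile(t,[1,50,99]))
    d=np.stack([(W[...,0]*1000-cx)*np.cos(a)+(W[...,1]*1000-cy)*np.sin(a),-(W[...,0]*1000-cx)*np.sin(a)+(W[...,1]*1000-cy)*np.cos(a)],-1)
    q=(W[...,2]>.027)&(W[...,2]<.036)&(abs(d[...,0])<95)&(abs(d[...,1])<70)
    e=d[q]; print("ends s",np.percentile(e[:,0],[.5,99.5]),"t",np.percentile(e[:,1],[.5,99.5]))
    blk=(W[...,2]>.058)&(W[...,2]<.068)&(abs(d[...,0])<75)&(abs(d[...,1])<40); e=d[blk]
    for lo,hi in((-60,1),(1,60)):
        k=e[(e[:,0]>lo)&(e[:,0]<hi)]; print("blk",np.percentile(k,[1,50,99],axis=0).round(1).tolist(), cv2.minAreaRect(k.astype(np.float32)))
E
```

```text
9.6667 [0.517 0.066 0.169] vice [-103.757    1.607  169.257] [ 0.617 -0.071  0.326]
scene movjaw 567 x [ 3.021 20.693 45.316] y [-46.023  48.985]
scene fixed 434 x [ 69.082  88.405 103.175] y [-47.646  49.55 ]
scene blk 161 x [44.748 55.854 69.549] y [-17.944  17.508]
-12 2 z [47. 47. 47.] |-6 24 z [34. 48. 50.] |0 31 z [38. 49. 52.] |6 44 z [29. 43. 51.] |18 15 z [58. 63. 65.] |24 11 z [56. 60. 65.] |
top movjaw 386 x [ 3.878 21.554 40.614] y [-49.07   24.535]
top fixed 441 x [ 69.569  88.136 103.767] y [-48.999  46.793]
top blk 162 x [45.208 57.215 70.063] y [-21.111  16.038]
-30 2 z [21. 22. 23.] |-24 10 z [18. 23. 26.] |-18 9 z [21. 28. 33.] |-12 18 z [28. 44. 52.] |-6 16 z [38. 48. 51.] |0 10 z [47. 49. 52.] |6 3 z [40. 43. 45.] |
ftop.npz ((496.61529541015625, -251.65728759765625), (170.830078125, 123.0400161743164), 18.17776870727539)
[-17.78277125  18.20549804  33.62324359] [-17.58419483   0.60621515  19.18827695]
[-32.003067   -15.38875318  22.26204487] [-16.26973184   3.83184974  21.16866287]
ends s [-85.2080369   84.97137033] t [-60.92061395  61.5966632 ]
blk [[-32.2, -16.
[... 229 characters left out ...]
.19875717163086, 37.244441986083984), 0.5872236490249634)
fscene.npz ((496.0032043457031, -250.51756286621094), (170.03823852539062, 123.75135803222656), 18.2579288482666)
[-17.95944917  18.27132793  33.02418009] [-16.65719537   3.52621513  19.11867852]
[-32.35669753 -15.21551229  22.23130968] [-13.86740783   7.02472265  20.07121463]
ends s [-84.90162528  84.7288264 ] t [-61.83892468  61.50888951]
blk [[-32.5, -15.0], [-20.5, 6.4], [-8.8, 20.1]] ((-19.907514572143555, 0.2802257537841797), (23.5850887298584, 40.14079666137695), 4.182827472686768)
blk [[10.4, -16.7], [21.4, 4.5], [33.1, 19.3]] ((21.591121673583984, 1.457876205444336), (37.10307312011719, 23.425092697143555), 88.75871276855469)
```

View pics/fscene.png

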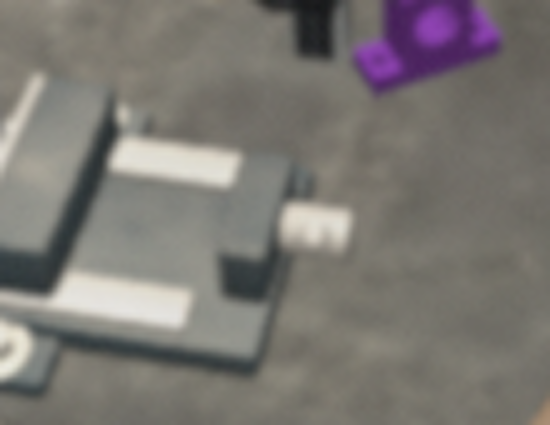

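The bar now stands about 45° up at crop (320,225), so the screw has turned about 320° and the jaw has backed off about 4 mm. The block hasn't moved. In the tray, the larger free room is at the robot end (about 50 mm). Next is the grasp, closing along the vice's y.

Call:
servo_tool --gripper 0.6 --pt "0.032 0.001 0" --pt "0.032 0.001 0" --pt "0.032 0.001 0" --pt "0.032 0 0" --pt "0.032 0 0" --pt "0 0 0.02" --pt "0 0 0.02" --pt "0 0 0.01" --pt "0 0 0" --pt "0 0 0" --roll '[0, 0, 0, 0, 0, 0, 0, 0, 0, 0]'

```text
time_s: 10.6
eef_pos: [0.6688, 0.1159, 0.1171]
tcp_rot: [-0.0, 0.985, 0.171, -0.001]
wrist_force: [-0.3, 0.7, 0.6]
width: 0.0684
grip_force: 0.0
```

```bash
python3 look.py g scene
python3 - <<'E'
from v import *
c=load("gscene.npz"); cv2.imwrite("pics/g2.png",cv2.resize(c["frame"][150:270,110:250,::-1],None,fx=5,fy=5,interpolation=2))
V=vf(c["W"],o=np.array([.6157,.0989])); m=(abs(V[...,0]-57)<20)&(abs(V[...,1])<70)&(V[...,2]>86)&(V[...,2]<125); p=V[m]
print(np.percentile(p,[0,1,5,50,99],axis=0).round(0))
E
```

```text
10.6 [0.669 0.116 0.117] vice [ 55.677  -1.807 117.105] [-0.347  0.671  0.593]
scene movjaw 559 x [ 2.934 20.052 45.588] y [-46.713  48.989]
scene fixed 324 x [ 69.016  85.88  103.06 ] y [-47.525  49.249]
scene blk 111 x [45.072 52.749 68.103] y [-17.706  17.205]
-12 2 z [47. 47. 47.] |-6 23 z [33. 49. 50.] |0 31 z [43. 49. 51.] |6 43 z [32. 43. 51.] |12 4 z [39. 42. 63.] |18 13 z [60. 64. 64.] |24 12 z [56. 60. 62.] |
[[ 42. -43.  86.]
 [ 43. -42.  86.]
 [ 44. -37.  87.]
 [ 51. -34. 117.]
 [ 65.  47. 125.]]
```

View pics/g2.png

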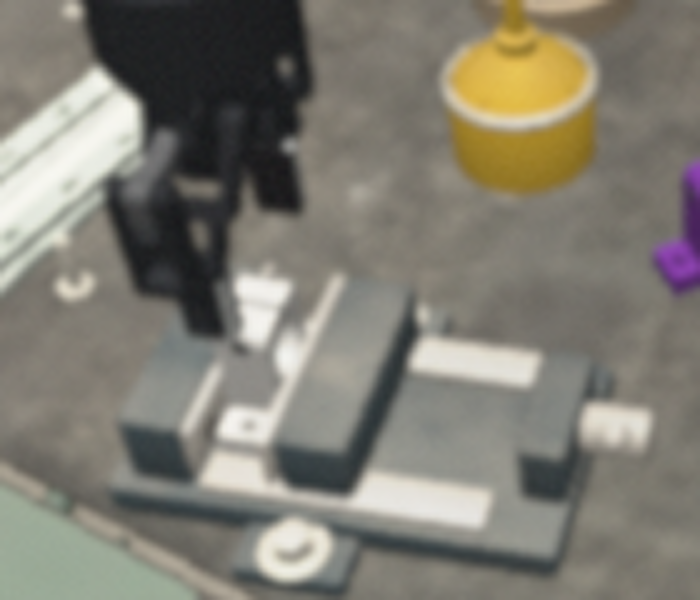

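The open fingers straddle the grey block between the jaws (crop 265,300). The purple look-alike (680,260) is a different part lying on the table. Descending and gripping.

Call:
servo_tool --pt "0.0015 0 0.01" --pt "0 0 0.01" --pt "0 0 0.01" --pt "0 0 0.006" --pt "0 0 0" --pt "0 0 0" --roll '[0, 0, 0, 0, 0, 0]'

```text
time_s: 11.15
eef_pos: [0.6704, 0.1161, 0.0806]
tcp_rot: [-0.0, 0.985, 0.17, -0.001]
wrist_force: [-0.2, -0.1, -0.0]
width: 0.0683
grip_force: 0.0
```

Call:
servo_tool --gripper -1 --squeeze 50 --pt "0 0 0" --pt "0 0 0" --pt "0 0 0" --pt "0 0 0" --pt "0 0 0" --pt "0 0 0" --pt "0 0 0" --pt "0 0 0" --pt "0 0 0" --pt "0 0 0" --roll '[0, 0, 0, 0, 0, 0, 0, 0, 0, 0]'

```text
time_s: 11.98
eef_pos: [0.6713, 0.1163, 0.0821]
tcp_rot: [-0.0, 0.985, 0.17, 0.0]
wrist_force: [-0.9, 0.5, 5.4]
width: 0.0371
grip_force: 52.0
```

Call:
servo_tool --pt "-0.001 0 -0.003" --pt "-0.0005 0 -0.005" --pt "0 0 -0.01" --pt "0 0 -0.015" --pt "0 0 -0.02" --pt "0 0 -0.025" --pt "0 0 -0.03" --pt "0 0 -0.03" --pt "0 0 0" --roll '[0, 0, 0, 0, 0, 0, 0, 0, 0]'

```text
time_s: 12.73
eef_pos: [0.6731, 0.117, 0.228]
tcp_rot: [-0.0, 0.985, 0.17, 0.006]
wrist_force: [1.0, 0.4, -0.8]
width: 0.0368
grip_force: 51.3
```

Run:
```python
from v import *
np.set_printoptions(precision=4,suppress=True)
s=status.observe(); print(s["eef_pos"],s["tcp_rot"],s["width"],s["grip_force"],s["wrist_force"])
c=cap("scene"); np.savez("h.npz",**c)
cv2.imwrite("pics/h.png",cv2.resize(c["frame"][110:270,110:250,::-1],None,fx=3.7,fy=3.7,interpolation=2))
V=vf(c["W"],o=np.array([.6157,.0989]))
for nm,m in(("mov",(V[...,0]>0)&(V[...,0]<48)&(abs(V[...,1])<50)&(V[...,2]>58)&(V[...,2]<63)),("fix",(V[...,0]>65)&(V[...,0]<110)&(abs(V[...,1])<50)&(V[...,2]>56)&(V[...,2]<60))):print(nm,np.percentile(V[m][:,0],[1,99]))
```

```text
[0.6731 0.117  0.228 ] [-0.0004  0.9854  0.1702  0.0061] 0.03682865428345896 51.318191438913345 [ 1.0452  0.3983 -0.7607]
mov [ 3.3212 40.3519]
fix [ 68.8553 102.5886]
```

View pics/h.png

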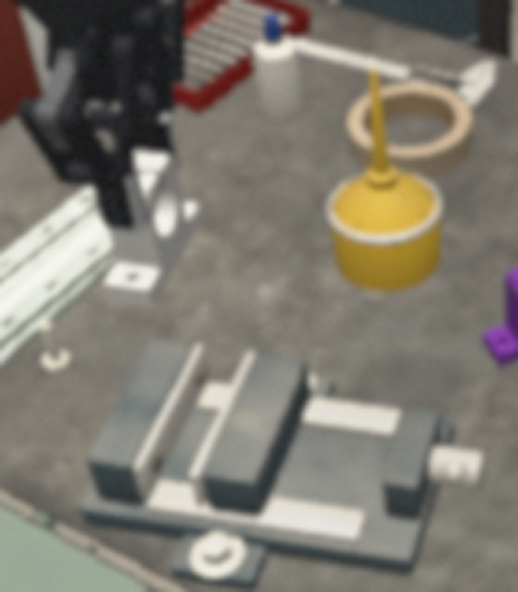

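The block hangs upright in the gripper (crop 150,215). The jaw gap is about 28.5 mm, so it was clear by 4.5 mm. Carrying it to the tray.

Call:
servo_tool --pt "-0.012 0.01 0" --pt "-0.023 0.019 0" --pt "-0.023 0.019 0" --pt "-0.023 0.019 0" --pt "-0.023 0.019 0" --pt "-0.023 0.019 0" --pt "-0.023 0.019 0" --pt "-0.023 0.019 0" --pt "-0.023 0.019 0" --pt "-0.023 0.019 0" --pt "-0.023 0.019 0" --pt "-0.023 0.019 0" --pt "-0.023 0.019 0" --pt "-0.023 0.019 0" --pt "-0.023 0.019 0" --pt "-0.012 0.009 0" --pt "0 0 0" --pt "0 0 0" --pt "0 0 0" --roll '[0, 0, 0, 0, 0, 0, 0, 0, 0, 0, 0, 0, 0, 0, 0, 0, 1.4, 0, 0]'

```text
time_s: 14.37
eef_pos: [0.4395, -0.2679, 0.2193]
tcp_rot: [-0.0, 0.987, 0.159, 0.0]
wrist_force: [-0.1, 0.5, -0.8]
width: 0.037
grip_force: 51.2
```

Call:
servo_tool --pt "0.003 0 0.02" --pt "0 0 0.03" --pt "0 0 0.03" --pt "0 0 0" --pt "0 0 0" --pt "0 0 0" --roll '[0, 0, 0, 0, 0, 0]'

```text
time_s: 14.87
eef_pos: [0.4434, -0.2675, 0.1406]
tcp_rot: [0.0, 0.987, 0.159, 0.001]
wrist_force: [0.7, -0.0, -1.9]
width: 0.0367
grip_force: 51.2
```

```bash
cat > t.py <<'E'
from v import *
import sys
np.set_printoptions(precision=1,suppress=True)
A=np.radians(18.2); C=np.array([496.3,-251.1])
def tf(p):
    d=p[...,:2]*1000-C; return np.stack([d[...,0]*np.cos(A)+d[...,1]*np.sin(A),-d[...,0]*np.sin(A)+d[...,1]*np.cos(A),p[...,2]*1000],-1)
if __name__=="__main__":
    s=status.observe(); print(s["time_s"],s["eef_pos"]*1000,tf(s["eef_pos"]),s["wrist_force"],s["width"])
    for n in("scene","top"):
        c=cap(n); np.savez(f"{sys.argv[1]}{n}.npz",**c); T=tf(c["W"])
        # held block: bright, desaturated pixels
        f=c["frame"].astype(int); br=f.min(-1)>105
        m=(abs(T[...,0]+57)<30)&(abs(T[...,1])<45)&(T[...,2]>float(sys.argv[2]))&br
        p=T[m]
        if len(p)>10: print(n,len(p)); print(np.percentile(p,[1,10,50,90,99],axis=0))
        for lo,hi in((-35,-5),(7,37)):
            q=T[(T[...,0]>lo)&(T[...,0]<hi)&(abs(T[...,1])<25)&(T[...,2]>58)&(T[...,2]<68)]
            if len(q)>10: print("fin",len(q),np.percentile(q,[1,99],axis=0)[:,:2].ravel())
    im=load(f"{sys.argv[1]}scene.npz")["frame"][110:200,255:355,::-1]; im2=load(f"{sys.argv[1]}top.npz")["frame"][155:255,285:385,::-1]
    cv2.imwrite(f"pics/{sys.argv[1]}.png",np.hstack([cv2.resize(im,(400,360),interpolation=2),cv2.resize(im2,(360,360),interpolation=2)]))
E
python3 t.py i 68
```

```text
14.8667 [ 443.4 -267.5  140.6] [-55.4   0.9 140.6] [ 0.7 -0.  -1.9] 0.03674049386868977
scene 347
[[-85.6  -3.2  85.1]
 [-78.2  17.6  92.9]
 [-57.5  26.9 138.6]
 [-44.6  36.8 417. ]
 [-33.3  42.3 417.7]]
fin 87 [-32.6 -13.9  -8.9  21.8]
fin 83 [ 10.2 -15.   33.   19.6]
top 341
[[-82.7 -38.4  84.6]
 [-59.8 -18.8  96.2]
 [-48.    9.6 498.4]
 [-39.3  41.9 530.3]
 [-33.   44.6 532.1]]
fin 162 [-31.9 -17.3  -8.   20.7]
fin 154 [ 10.7 -18.8  34.   18.7]
```

View pics/i.png

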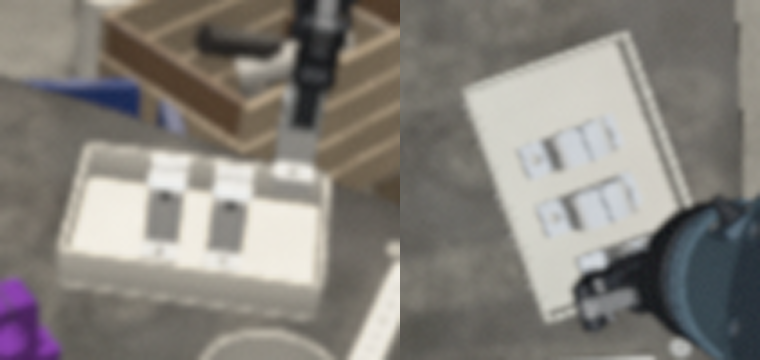

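Run:
```python
from t import *
for n in("scene","top"):
    c=load(f"i{n}.npz"); T=tf(c["W"]); b=c["frame"].astype(int).min(-1)>120
    for lo,hi in((70,100),(90,97)):
        m=(abs(T[...,0]+57)<25)&(abs(T[...,1])<45)&(T[...,2]>lo)&(T[...,2]<hi)&b; p=T[m]
        if len(p): print(n,lo,len(p)); print(np.percentile(p,[0,5,50,95,100],axis=0)); print(cv2.minAreaRect(p[:,:2].astype(np.float32)))
```

```text
scene 70 91
[[-68.   14.   84.3]
 [-66.7  19.3  85.2]
 [-56.4  32.9  94.1]
 [-45.4  37.6  99. ]
 [-44.3  38.5 100. ]]
((-55.95594024658203, 25.877073287963867), (23.06311798095703, 24.85137939453125), 2.7554972171783447)
scene 90 62
[[-67.7  14.   90.1]
 [-66.7  19.4  90.6]
 [-55.4  29.3  94.8]
 [-45.   37.4  96.2]
 [-44.3  38.   96.8]]
((-55.8468132019043, 25.67667007446289), (22.923599243164062, 24.096494674682617), 1.8669908046722412)
top 70 48
[[-53.  -14.7  84.2]
 [-52.6  -6.6  84.4]
 [-45.3  26.6  94.8]
 [-43.2  36.5  97.8]
 [-43.   37.2  98.8]]
((-47.741249084472656, 11.209524154663086), (9.952140808105469, 51.89252853393555), 0.7909584641456604)
top 90 30
[[-52.9 -14.7  91.1]
 [-52.5  -6.5  93.2]
 [-46.   26.2  94.9]
 [-43.2  34.8  96.8]
 [-43.2  36.5  96.9]]
((-48.00629425048828, 10.930167198181152), (9.64665412902832, 51.26585006713867), 0.2099204957485199)
```

Call:
servo_tool --pt "-0.0012 0 0.01" --pt "0 0 0.02" --pt "0 0 0.02" --pt "0 0 0.015" --pt "0 0 0.008" --pt "0 0 0.003" --pt "0 0 0" --pt "0 0 0" --roll '[0, 0, 0, 0, 0, 0, 0, 0]'

```text
time_s: 15.63
eef_pos: [0.4415, -0.2687, 0.064]
tcp_rot: [0.0, 0.987, 0.158, 0.0]
wrist_force: [0.1, -0.2, -2.2]
width: 0.0369
grip_force: 51.3
```

Call:
servo_tool --pt "0 0 0.001" --pt "0 0 0.001" --pt "0 0 0.0005" --pt "0 0 0.0005" --pt "0 0 0" --pt "0 0 0" --roll '[0, 0, 0, 0, 0, 0]'

```text
time_s: 16.13
eef_pos: [0.4411, -0.2686, 0.0607]
tcp_rot: [0.0, 0.987, 0.158, 0.0]
wrist_force: [-0.6, 0.1, 4.9]
width: 0.0365
grip_force: 52.0
```

Contact was felt (force rose about 7 N). Releasing.

Call:
servo_tool --gripper 0.3 --pt "0 0 0" --pt "0 0 0" --pt "0 0 0" --pt "0 0 0" --pt "0 0 0" --pt "0 0 0" --pt "0 0 0" --pt "0 0 0" --roll '[0, 0, 0, 0, 0, 0, 0, 0]'

```text
time_s: 16.8
eef_pos: [0.4409, -0.2684, 0.0603]
tcp_rot: [-0.0, 0.987, 0.158, -0.0]
wrist_force: [0.1, -0.0, 0.7]
width: 0.0558
grip_force: 0.0
```

Call:
servo_tool --pt "0 0 -0.01" --pt "0 0 -0.02" --pt "0 0 -0.03" --pt "0 0 -0.035" --pt "0 0 -0.035" --pt "0 0 -0.035" --pt "-0.02 0.02 0" --pt "-0.02 0.03 0" --pt "-0.02 0.03 0" --pt "-0.02 0.03 0" --pt "0 0.03 0" --pt "0 0.03 0" --pt "0 0 0" --pt "0 0 0" --roll '[0, 0, 0, 0, 0, 0, 0, 0, 0, 0, 0, 0, 0, 0]'

```text
time_s: 17.97
eef_pos: [0.4178, -0.4559, 0.2255]
tcp_rot: [-0.0, 0.988, 0.157, 0.0]
wrist_force: [-0.4, 0.7, 0.0]
width: 0.0554
grip_force: 0.0
```

```bash
python3 t.py j 50
python3 - <<'E'
from t import *
for n in("scene","top"):
    c=load(f"j{n}.npz"); T=tf(c["W"]); m=(abs(T[...,0]+57)<22)&(abs(T[...,1])<30)&(T[...,2]>58)&(T[...,2]<68); p=T[m]
    print(n,len(p),np.percentile(p,[1,50,99],axis=0)); print(cv2.minAreaRect(p[:,:2].astype(np.float32)))
    W=c["W"]; q=(W[m*0==1] if 0 else None)
    m=(W[...,2]>.026)&(W[...,2]<.036)&(W[...,0]>.38)&(W[...,0]<.62)&(W[...,1]>-.36)&(W[...,1]<-.16)
    print("tray",cv2.minAreaRect((W[m][:,:2]*1000).astype(np.float32)))
E
```

```text
17.9667 [ 417.8 -455.9  225.5] [-138.6 -170.   225.5] [-0.4  0.7  0. ] 0.05538587206798657
scene 137
[[-70.4 -13.6  51.2]
 [-67.9  -8.6  54.1]
 [-55.4  12.3  62.4]
 [-30.6  20.4  64.3]
 [-27.6  22.3  65.5]]
fin 88 [-32.6 -13.4  -8.9  22.3]
fin 84 [ 10.1 -15.4  33.1  20.6]
top 222
[[-70.  -17.7  51.6]
 [-67.4 -13.5  59.3]
 [-55.4   2.7  62.7]
 [-30.2  18.1  65.1]
 [-27.5  21.5  66.6]]
fin 162 [-31.8 -17.3  -8.1  20.2]
fin 154 [ 10.7 -19.2  33.9  18.4]
scene 91 [[-70.4 -14.   58.4]
 [-58.2   7.1  62.7]
 [-47.   21.9  65.5]]
((-58.956295013427734, 2.9569664001464844), (23.283611297607422, 38.5653076171875), 2.510141372680664)
tray ((495.7425537109375, -251.01260375976562), (170.20526123046875, 124.08753204345703), 18.005605697631836)
top 168 [[-70.1 -17.1  59.2]
 [-58.2   2.4  62.9]
 [-46.4  20.3  66.7]]
((-58.262027740478516, 2.020998001098633), (38.829673767089844, 24.259279251098633), 88.02922058105469)
tray ((496.401123046875, -251.70562744140625), (171.0789031982422, 122.89454650878906), 18.15985107421875)
```

View pics/j.png

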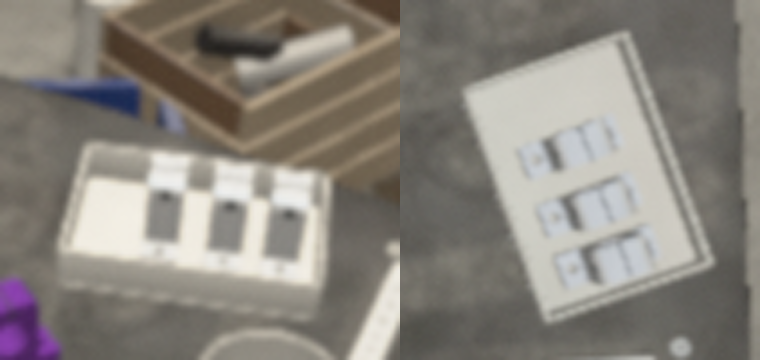

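The block stands upright at the right end of the scene view (285,220) and at (605,260) in the top view. It is clear of its neighbour by about 14 mm and of the wall by about 12 mm. The tray and the two finished blocks haven't moved, and the arm touches nothing.

```bash
python3 -c "from bench import r; print(r.hand_in())"
```

```text
the job is handed in; nothing more can be done
None
```

The job is handed in: the vice is open with its jaw about 4.5 mm clear of the block, and the block stands upright in the tray beside the two finished blocks without touching them.

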